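Gauge the cured soap bars and pack them by height

TASK

Check the cured soap bars from the wooden tray on the height gauge, one bar at a time, cream first, then green, then violet, then pink (violet or pink may be missing): lay the bar flat on the gauge's steel base under the foot, let go of it, and press the red knob down until the foot rests on the bar for a moment to read its height. Pack the 24 mm bars flat in the cardboard carton and the 36 mm bars flat in the blue bin. Finish with the gauge empty and its foot sprung back up, and leave the beaker, soap dish, red mold tray and wooden spoon where they are.

Things in the scene. Friction and masses are not known exactly. Their poses are not given: they have to be found in the camera images.
- tray: wooden curing tray, 210 x 300 mm (x by y), floor 5 mm thick, rim 15 mm above the counter; origin: centre of its underside. The bars start in it, long side roughly along its x, at least 45 mm apart sideways
- cream_a: cream soap bar, a rounded block 90 mm long (its x) by 44 mm wide (its y); its height is either 24 or 36 mm and is for the gauge to tell. Origin: centre of its underside, z up. Just one of cream_a and cream_b is present
- cream_b: cream soap bar, a rounded block 90 mm long (its x) by 44 mm wide (its y); its height is either 24 or 36 mm and is for the gauge to tell. Origin: centre of its underside, z up. Just one of cream_a and cream_b is present
- green_a: green soap bar, a rounded block 90 mm long (its x) by 44 mm wide (its y); its height is either 24 or 36 mm and is for the gauge to tell. Origin: centre of its underside, z up. Just one of green_a and green_b is present
- green_b: green soap bar, a rounded block 90 mm long (its x) by 44 mm wide (its y); its height is either 24 or 36 mm and is for the gauge to tell. Origin: centre of its underside, z up. Just one of green_a and green_b is present
- violet: violet soap bar, a rounded block 90 mm long (its x) by 44 mm wide (its y); its height is either 24 or 36 mm and is for the gauge to tell. Origin: centre of its underside, z up. At least one of violet and pink is present
- pink: pink soap bar, a rounded block 90 mm long (its x) by 44 mm wide (its y); its height is either 24 or 36 mm and is for the gauge to tell. Origin: centre of its underside, z up. At least one of violet and pink is present
- gauge: height gauge fixed to the counter: steel base plate 200 x 110 x 12 mm (x by y by z), two upright steel columns at x = 55 mm, y = +-32 mm, joined by a crossbar 105 mm above the counter. Origin: centre of the plate's underside; x points from the open loading side to the columns
- bed (a point): point on the base plate's top, 45 mm to the loading side (-x) of the gauge's centre: a bar laid with its centre here, long side along the gauge's x, reaches under the foot; axes as the gauge's
- foot: black rubber foot of the gauge, a disc 18 mm across; origin: centre of its underside, 54 mm above the base plate when up. It is 30 mm beyond point bed in the gauge's +x, and hangs from a 16 mm wide, 9 mm thick arm (top 17 mm above this point) that runs back to the carriage at the columns and ends 8 mm to the loading side of the foot's centre
- knob_top (a point): centre of the top of the red push knob, 38 mm across, on top of the sprung carriage, 170 mm above the counter when up; 70 mm beyond the foot in the gauge's +x. Pushed straight down it lowers the foot by as much (about 1 N at first, 2 N at the bottom)
- plunger (a joint): travel of knob and foot downwards in m: 0 up (where its spring returns it), 0.050 at most. With the foot on a bar, the bar's height is 0.054 minus this value (0.030 on a 24 mm bar, 0.018 on a 36 mm bar)
- carton: brown cardboard carton for the 24 mm bars: open box, 140 x 260 mm outside (x by y), 45 mm high, walls and floor 5 mm thick; origin: centre of its underside
- bluebin: blue plastic bin for the 36 mm bars: open box, 140 x 260 mm outside (x by y), 45 mm high, walls and floor 5 mm thick; origin: centre of its underside
- beaker: glass beaker, 86 mm across, 115 mm tall, bystander; origin: centre of its underside
- dish: empty white ceramic soap dish, 80 x 115 x 22 mm, bystander; origin: centre of its underside
- hextray: red silicone mold tray with hexagon wells, 160 x 170 x 21 mm, bystander; origin: centre of its underside
- spoon: wooden spoon 200 mm long lying between tray and loaf mold, bystander; origin: middle of its underside

How it is judged:
On the way, in this order (a step that is already met when the one before it is completed fails the run):
1. the cream bar lies flat on the gauge, let go, with the foot pressed on it and the gauge reading its height (((contact force between foot and cream_a above 0.5 N and contact force between the fingers and cream_a below 0.5 N and angle between cream_a's own z axis and vertical below 0.12 rad and z of foot in the frame of cream_a between 0.02 and 0.028 m) or (contact force between foot and cream_b above 0.5 N and contact force between the fingers and cream_b below 0.5 N and angle between cream_b's own z axis and vertical below 0.12 rad and z of foot in the frame of cream_b between 0.032 and 0.04 m))), for 0.3 s.
2. the green bar lies flat on the gauge, let go, with the foot pressed on it and the gauge reading its height (((contact force between foot and green_a above 0.5 N and contact force between the fingers and green_a below 0.5 N and angle between green_a's own z axis and vertical below 0.12 rad and z of foot in the frame of green_a between 0.032 and 0.04 m) or (contact force between foot and green_b above 0.5 N and contact force between the fingers and green_b below 0.5 N and angle between green_b's own z axis and vertical below 0.12 rad and z of foot in the frame of green_b between 0.02 and 0.028 m))), for 0.3 s.
3. the violet bar lies flat on the gauge, let go, with the foot pressed on it and the gauge reading its height (contact force between foot and violet above 0.5 N and contact force between the fingers and violet below 0.5 N and angle between violet's own z axis and vertical below 0.12 rad and z of foot in the frame of violet between 0.02 and 0.028 m), for 0.3 s.
4. the pink bar lies flat on the gauge, let go, with the foot pressed on it and the gauge reading its height (contact force between foot and pink above 0.5 N and contact force between the fingers and pink below 0.5 N and angle between pink's own z axis and vertical below 0.12 rad and z of foot in the frame of pink between 0.032 and 0.04 m), for 0.3 s.
At the end, for the whole second after the job is handed in: every 24 mm bar lies flat (within 0.2 rad) and still inside the carton, every 36 mm bar likewise in the blue bin, underside less than 48 mm above the box's own underside; the gauge's foot is back up (within 6 mm) (x of cream_a in the frame of carton between -0.05 and 0.05 m and y of cream_a in the frame of carton between -0.11 and 0.11 m and z of cream_a in the frame of carton between 0 and 0.048 m and (angle between cream_a's own z axis and vertical below 0.2 rad or angle between cream_a's own z axis and vertical above 2.94 rad) and linear speed of each of cream_a, cream_b, green_a, green_b, violet, pink below 0.02 m/s and x of cream_b in the frame of bluebin between -0.05 and 0.05 m and y of cream_b in the frame of bluebin between -0.11 and 0.11 m and z of cream_b in the frame of bluebin between 0 and 0.048 m and (angle between cream_b's own z axis and vertical below 0.2 rad or angle between cream_b's own z axis and vertical above 2.94 rad) and x of green_a in the frame of bluebin between -0.05 and 0.05 m and y of green_a in the frame of bluebin between -0.11 and 0.11 m and z of green_a in the frame of bluebin between 0 and 0.048 m and (angle between green_a's own z axis and vertical below 0.2 rad or angle between green_a's own z axis and vertical above 2.94 rad) and x of green_b in the frame of carton between -0.05 and 0.05 m and y of green_b in the frame of carton between -0.11 and 0.11 m and z of green_b in the frame of carton between 0 and 0.048 m and (angle between green_b's own z axis and vertical below 0.2 rad or angle between green_b's own z axis and vertical above 2.94 rad) and x of violet in the frame of carton between -0.05 and 0.05 m and y of violet in the frame of carton between -0.11 and 0.11 m and z of violet in the frame of carton between 0 and 0.048 m and (angle between violet's own z axis and vertical below 0.2 rad or angle between violet's own z axis and vertical above 2.94 rad) and x of pink in the frame of bluebin between -0.05 and 0.05 m and y of pink in the frame of bluebin between -0.11 and 0.11 m and z of pink in the frame of bluebin between 0 and 0.048 m and (angle between pink's own z axis and vertical below 0.2 rad or angle between pink's own z axis and vertical above 2.94 rad) and value of joint plunger below 0.006 m); the robot touches nothing.
It fails at once if the beaker is moved more than 4 cm (distance of beaker from where it was at the start of the episode above 0.04 m).
It fails at once if the dish is moved more than 4 cm (distance of dish from where it was at the start of the episode above 0.04 m).
It fails at once if the hextray is moved more than 4 cm (distance of hextray from where it was at the start of the episode above 0.04 m).
It fails at once if the spoon is moved more than 4 cm (distance of spoon from where it was at the start of the episode above 0.04 m).
Of cream_a, cream_b only 1 to 1 are there at a start; the rules pass over those that are not, and their reading is None.
Of green_a, green_b only 1 to 1 are there at a start; the rules pass over those that are not, and their reading is None.
Of violet, pink only 1 to 2 are there at a start; the rules pass over those that are not, and their reading is None.
At some moment in a run one of cream_a, cream_b, green_a, green_b, violet, pink may be knocked a few centimetres aside while the robot is not near it.
Once in a run the grip may slacken for a moment while it holds something.
It also fails if it takes over 210 s, if anything falls off the work surface, if the arm or the gripper's body presses on something with over 40 N, if the wrist force passes 120 N, or if a joint passes its speed limit or range.

ROBOT

A 6-joint arm with a two-finger parallel gripper is mounted at the origin on the work surface. World frame = base frame: x ahead of the robot, y to its left, z up, the work surface at z = 0. Lengths are in m, angles in rad, forces in N, time in s.
With the tool pointing down it reaches from about 0.3 to 0.75 m from the base axis. Payload 8.5 kg.
Tool frame: the origin (TCP) lies at the very end of the fingers, on their centre line; the grasp point (between the pads) lies 19 mm behind it; z points along the fingers, y is the line along which they close (so a half turn about z gives the same grasp; the last joint's range is limited). The gripper opens to 88 mm and grips with 3 to 60 N. Pads are 18 mm wide; open, the fingers measure 123 mm over their backs; the gripper's body (75 mm by 187 mm) begins 45 mm behind the grasp point.
Start: joints at [1.036, 0.381, 1.297, -0, 1.464, -0.215], TCP at [0.173, 0.522, 0.212] pointing down, gripper open.
Joint ranges: [-3.11, 3.11], [-0.89, 2.33], [0.22, 2.48], [-1.42, 4.56], [0.17, 2.85], [-2.88, 2.88]. Speed limits (rad/s): [2.39, 2.39, 3.14, 3.14, 3.14, 3.14].

INTERFACE

Orientations are given as a unit quaternion [x, y, z, w].
In Python, from cell import env, effector, ik, telemetry, cams, workorder gives the robot as it stands. The module is installed in compiled form; this text tells all that it offers. Calls block until the motion is done:
- env.reach(position, orientation): joint-space move of the TCP to a pose.
- env.servo_line(position, frame=None, max_speed=0.15, f_stop=None): straight line of the TCP; frame=None keeps the orientation; max_speed is the mean speed in m/s. With f_stop (N) it stops when the force on the tool has changed by that much, and returns True; else False.
- env.set_joints(angles): joint-space move.
- effector.grip(opening, newtons=None): finger opening in m; newtons is the grip in N (None keeps the last); returns when the fingers have stopped.
- env.dwell(seconds).
- ik(position, orientation): joint angles nearest the present ones, or None.
- telemetry.state(): the state.
- cams.camera(name): name is "scene" or "top"; returns (picture, depth): 480x640x3 uint8, red, green, blue; 480x640 float32, m along the optical axis (not along the pixel's ray), 0 where there is no reading.
- cams.get_calibration(name): a dict with "camera_matrix" (3x3 intrinsics, pixels), "view" (4x4, takes a point from world to camera coordinates). Camera axes: x right, y up, looking along -z (the intrinsics and any distortion apply to the point x, -y, -z); pixel columns grow to the right and rows downward; lengths in m; the calibration is good to about 2 mm. A picture is of the moment at which its call begins. get_calibration takes no time and is no camera call.
A pose or a line that the arm cannot do raises env.Unreachable and nothing moves.
- workorder.job_done(): hands the job in; it is judged then, once.
Trained networks look in the newest picture that a camera, given by its name, has taken for a name from the list of things; names that differ only in an ending like _2 or _b are one class to them, and where a whole thing is asked for, a point or a joint stands for the part that bears it (a point fixed in the world has none). Each returns a list of dicts, best first, with "score" (0 to 1); they miss things now and then, are a little off and sometimes report something else, mostly with a low value. They report only what shows in the picture. A call takes as long as a camera call.
- cams.outline_of(target, camera): "pixels" (480x640 bool, what is visible of it) and "box" ([left, top, right, bottom] in pixels, round what is visible of it).
- cams.tip_of(target, camera): "position" ([column, row] in pixels: a listed point, or the origin of a listed thing).
The state is a dict: "clock": time; "q": joint angles; "qvel": joint speeds; "joint_torque": joint torques, N m; "ee_pos": TCP position; "tcp_rot": TCP orientation; "wrist_force": force on the tool from outside, world axes, zero at the start; "torque": the same for the moment, N m; "width": finger opening in m; "grasp_force": force on a finger pad.
Only numpy, scipy, OpenCV 4.12 (cv2) and the standard library are available. Lean on these libraries where they do the work, as an engineer would, in place of code of your own. Each camera call takes 0.05 s, during which the arm holds its last target. There are 200 camera calls.

## Working session

There is one attempt and no reset: what is moved stays moved. The work goes in short steps, each a Python script; the robot and the scene stay as the last script left them, time stands still between calls to the robot, and variables do not carry over. Pictures are saved under pics/ and viewed, at most 14 in all, crops included, and the job is handed in when it is done.

```bash
mkdir -p pics
python3 - <<'E'
from cell import env, effector, ik, telemetry, cams, workorder
import cv2,numpy as np
np.set_printoptions(precision=4,suppress=True)
for n in("scene","top"):
    p,d=cams.camera(n); cv2.imwrite(f"pics/{n}0.png",p[:,:,::-1]); np.savez(f"pics/{n}0.npz",p=p,d=d)
    c=cams.get_calibration(n); print(n,c, (d>0).mean(), d.min(), d.max())
s=telemetry.state(); print({k:s[k] for k in("clock","ee_pos","tcp_rot","wrist_force","width")})
E
```

```text
scene {'camera_matrix': array([[563.7318,   0.    , 318.0705],
       [  0.    , 563.7318, 240.7171],
       [  0.    ,   0.    ,   1.    ]]), 'view': array([[ 0.7691,  0.6389, -0.0174, -0.5035],
       [-0.5126,  0.6329,  0.5802,  0.219 ],
       [ 0.3817, -0.4373,  0.8143, -1.4709],
       [ 0.    ,  0.    ,  0.    ,  1.    ]])} 0.9960709635416667 0.0 3.245492
top {'camera_matrix': array([[501.8359,   0.    , 319.3547],
       [  0.    , 501.8359, 235.9728],
       [  0.    ,   0.    ,   1.    ]]), 'view': array([[-0.025 , -0.9996, -0.0094,  0.0564],
       [ 0.9811, -0.0264,  0.1919, -0.6415],
       [-0.1921, -0.0045,  0.9814, -1.1473],
       [ 0.    ,  0.    ,  0.    ,  1.    ]])} 0.9960123697916666 0.0 2.186417
{'clock': 0.1, 'ee_pos': array([0.1728, 0.5219, 0.2118]), 'tcp_rot': array([ 0.1592,  0.9872, -0.0006, -0.0002]), 'wrist_force': array([-0.1296,  0.4145,  0.7373]), 'width': 0.08798307912407727}
```

View pics/top0.png

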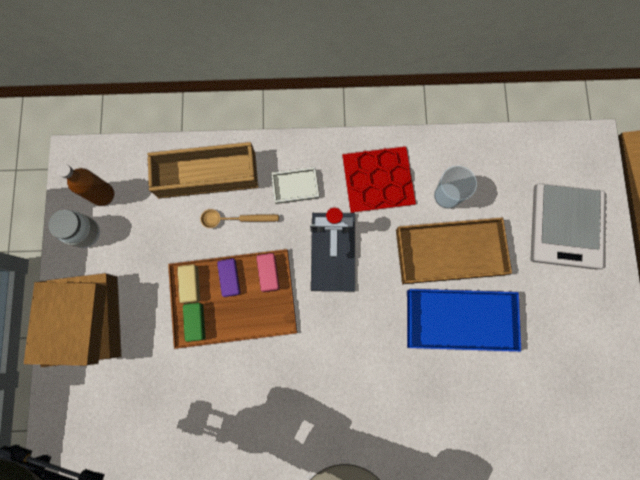

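View pics/scene0.png

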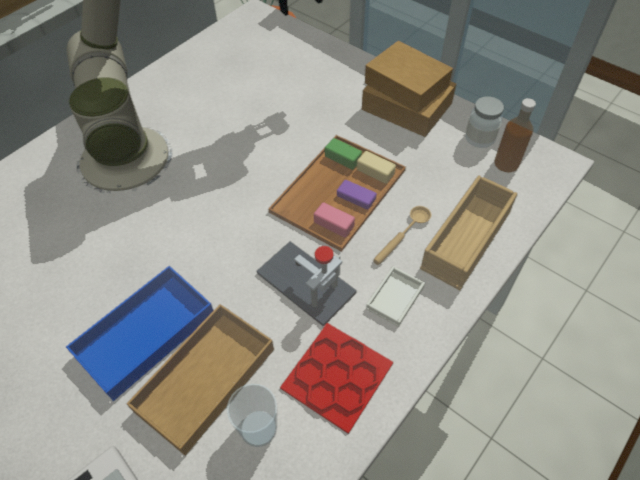

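The views show all four bars in the tray: top view cream (188,283), green (192,322), violet (229,277) and pink (267,271). The gauge knob is at (335,215), the carton at (453,250), the bin at (463,320) and the beaker at (455,187). Next I'll measure poses from both views.

```bash
cat > h.py <<'E'
from cell import env, effector, ik, telemetry, cams, workorder
import cv2, numpy as np
from scipy.spatial.transform import Rotation as R
np.set_printoptions(precision=4, suppress=True)
def cloud(cam, d):
    c=cams.get_calibration(cam); K=c["camera_matrix"]; V=c["view"]
    v,u=np.mgrid[:480,:640]
    p=np.stack([(u-K[0,2])/K[0,0]*d, -(v-K[1,2])/K[1,1]*d, -d],-1)
    return (p-V[:3,3])@V[:3,:3]
def look():
    return {c:cloud(c,cams.camera(c)[1]) for c in("top","scene")}
def seg(name, P, cam, er=1):
    o=cams.outline_of(name,cam)
    if not o: return None,0
    m=cv2.erode(o[0]["pixels"].astype(np.uint8),np.ones((3,3)),iterations=er)>0 if er else o[0]["pixels"]
    return P[cam][m], o[0]["score"]
def rect(p, along_x=True):
    """centre, yaw (near the world x axis), size (x', y') of points' footprint"""
    (cx,cy),(w,h),a=cv2.minAreaRect((p[:,:2]*1000).astype(np.float32))
    a=np.radians(a)
    if abs((a+np.pi/2)%np.pi-np.pi/2)>np.pi/4: a+=np.pi/2; w,h=h,w
    a=(a+np.pi/2)%np.pi-np.pi/2
    return np.array([cx,cy])/1000, a, np.array([w,h])
def ray(cam, px):
    c=cams.get_calibration(cam); K=c["camera_matrix"]; V=c["view"]
    d=np.array([(px[0]-K[0,2])/K[0,0],-(px[1]-K[1,2])/K[1,1],-1])
    return -V[:3,:3].T@V[:3,3], V[:3,:3].T@d/np.linalg.norm(d)
def tri(name):
    A=np.zeros((3,3)); b=np.zeros(3); L=[]
    for cam in("top","scene"):
        t=cams.tip_of(name,cam)
        if not t: return None
        o,d=ray(cam,t[0]["position"]); M=np.eye(3)-np.outer(d,d); A+=M; b+=M@o; L.append((o,M))
    x=np.linalg.solve(A,b); return x, max(np.linalg.norm(M@(x-o)) for o,M in L)
def bar(name, P=None, verbose=True):
    P=P or look(); out=[]
    for cam in("top","scene"):
        p,s=seg(name,P,cam,0)
        if p is None: continue
        zt=np.percentile(p[:,2],85); q=p[abs(p[:,2]-zt)<.006]
        c,a,wh=rect(q); out.append((c,a,wh,zt,s))
        if verbose: print(name,cam,"c",c,"yaw %.3f"%a,"size",wh,"top %.4f"%zt,"score %.2f"%s)
    return out
E
python3 - <<'E'
from h import *
P=look()
for n in("cream_a","green_a","violet","pink"): bar(n,P)
for n in("gauge","carton","bluebin","tray","beaker","dish","hextray","spoon"):
    for cam in P:
        p,s=seg(n,P,cam,1)
        if p is None: print(n,cam,None); continue
        z=np.percentile(p[:,2],[2,25,50,75,98]); q=p
        if n=="gauge": q=p[abs(p[:,2]-.012)<.006]
        if n in("carton","bluebin"): q=p[abs(p[:,2]-.045)<.008]
        print(n,cam,"s %.2f"%s,"z",z,*rect(q))
for n in("knob_top","foot","bed","gauge","carton","bluebin","cream_a","green_a","violet","pink"): print(n,tri(n))
E
```

```text
cream_a scene c [0.5427 0.361 ] yaw 0.067 size [90.7022 46.1421] top 0.0418 score 0.64
green_a top c [0.4485 0.3473] yaw 0.087 size [89.2209 44.4389] top 0.0424 score 0.59
green_a scene c [0.4528 0.3453] yaw 0.043 size [94.6889 49.0133] top 0.0419 score 0.92
violet top c [0.5545 0.2657] yaw 0.148 size [90.0827 43.582 ] top 0.0308 score 0.90
violet scene c [0.5557 0.2641] yaw 0.157 size [89.3212 45.8193] top 0.0302 score 0.75
pink top c [0.5636 0.1684] yaw 0.145 size [88.5487 43.2719] top 0.0430 score 0.73
pink scene c [0.5651 0.1657] yaw 0.153 size [90.1355 46.6204] top 0.0421 score 0.70
gauge top s 0.79 z [0.0076 0.0111 0.0132 0.0351 0.1709] [0.6152 0.0081] -0.03860691421649687 [194.3846 102.9939]
gauge scene s 0.75 z [0.0081 0.0111 0.0131 0.075  0.1707] [0.6166 0.0058] -0.04453031711305133 [197.8691 110.6201]
carton top s 0.78 z [0.0004 0.004  0.006  0.0086 0.0465] [ 0.6045 -0.285 ] 0.060241694220622755 [138.1992 257.831 ]
carton scene s 0.96 z [0.0013 0.0044 0.0063 0.0159 0.0463] [ 0.6073 -0.2887] 0.05579426929565012 [140.4346 258.2738]
bluebin top s 0.63 z [0.0005 0.0039 0.0058 0
[... 1353 characters left out ...]
top (array([0.6682, 0.0123, 0.1634]), np.float64(0.0004069806014308956))
foot (array([0.5983, 0.005 , 0.0758]), np.float64(0.0032965710296927846))
bed (array([0.5662, 0.0106, 0.0157]), np.float64(0.005360571137663796))
gauge (array([ 0.6166,  0.0113, -0.0024]), np.float64(0.0022622670073759294))
carton (array([ 0.6098, -0.2892,  0.0102]), np.float64(0.00020439079355570494))
bluebin (array([ 0.4328, -0.3022, -0.0063]), np.float64(0.00024166307771689749))
cream_a None
green_a (array([ 0.6761, -0.1037,  0.5198]), np.float64(0.08774313937187748))
violet (array([0.5597, 0.2702, 0.0039]), np.float64(0.004365698125480124))
pink (array([ 0.5612,  0.1782, -0.0053]), np.float64(0.0026482875920431884))
```

Run:
```python
from h import *
P=look()
for cam in P:
    p,s=seg("gauge",P,cam,0)
    k=p[p[:,2]>.163]; print(cam,"knob n",len(k),"mean",k.mean(0),"rect",*rect(k))
    pl=p[abs(p[:,2]-.012)<.005]; print(" plate",*rect(pl), "z",np.median(pl[:,2]))
    a=p[abs(p[:,2]-.083)<.006]; print(" arm",*rect(a),"xmin",a[:,0].min() if len(a) else None, np.median(a[:,2]))
bar("cream_a",P); bar("cream_b",P)
for q in ([.6,.0,.26],[.668,.0,.25],[.668,0,.13],[.44,-.38,.2],[.44,-.22,.02],[.54,.36,.2],[.42,.35,.02]):
    print(q, ik(q,[0,1,0,0]))
```

```text
top knob n 2 mean [0.4103 0.0343 1.2496] rect [0.4103 0.0343] 0.0 [0. 0.]
 plate [0.5684 0.2462] 0.1304593152461948 [37.3854  1.2366] z 0.013936285437548273
 arm [0. 0.] 0.0 [0. 0.] xmin None nan
scene knob n 268 mean [ 0.6893 -0.0192  0.2092] rect [ 0.8554 -0.2262] 0.6784876253860621 [ 34.5607 622.5089]
 plate [0.6154 0.0049] -0.04353243065259882 [204.9952 111.3937] z 0.011919786623677547
 arm [ 0.6482 -0.0001] 0.5432718794658502 [93.3472 82.4044] xmin 0.5918801214148357 0.08266054709196978
cream_a top c [0.5412 0.3627] yaw 0.078 size [89.6773 44.1936] top 0.0424 score 0.79
cream_a scene c [0.543 0.361] yaw 0.048 size [89.4806 47.6946] top 0.0420 score 0.77
cream_b top c [0.5412 0.3627] yaw 0.078 size [89.6773 44.1936] top 0.0424 score 0.79
cream_b scene c [0.543 0.361] yaw 0.048 size [89.4806 47.6946] top 0.0420 score 0.77
[0.6, 0.0, 0.26] [-0.1971  0.4452  1.0561 -0.      1.6403 -1.7679]
[0.668, 0.0, 0.25] [-0.1768  0.583   0.8449 -0.      1.7137 -1.7476]
[0.668, 0, 0.13] [-0.1768  0.6494  1.0627 -0.      1.4294 -1.7476]
[0.44, -0.38, 0.2] [-0.9159  0.4446  1.2291 -0.      1.4679 -2.4867]
[0.44, -0.22, 0.02] [-0.7048  0.5217  1.7224 -0.      0.8975 -2.2756]
[0.54, 0.36, 0.2] [ 0.406   0.5672  1.014  -0.      1.5604 -1.1648]
[0.42, 0.35, 0.02] [ 0.4781  0.5899  1.5674 -0.      0.9842 -1.0927]
  return _methods._mean(a, axis=axis, dtype=dtype,
  ret = ret.dtype.type(ret / rcount)
```

Run:
```python
from h import *
for cam in("top","scene"):
    z=np.load(f"pics/{cam}0.npz"); P=cloud(cam,z["d"]); rgb=z["p"].astype(int)
    w=(abs(P[...,0]-.65)<.12)&(abs(P[...,1])<.09)
    red=(rgb[...,0]>90)&(rgb[...,1]<60)
    k=P[w&red&(P[...,2]>.16)&(P[...,2]<.18)]; print(cam,"knob",len(k),"mid",(k.min(0)+k.max(0))/2,"mean",k.mean(0), "span",np.ptp(k,axis=0))
    w=(abs(P[...,0]-.6)<.13)&(abs(P[...,1])<.09)
    pl=P[w&(abs(P[...,2]-.012)<.004)&(rgb.sum(-1)<300)]; c,a,s=rect(pl); print("plate",c,a,s,np.median(pl[:,2]))
    arm=P[w&(abs(P[...,2]-.083)<.005)&(P[...,0]<.64)]; print("arm",len(arm),arm[:,0].min(),arm.mean(0),np.ptp(arm,axis=0))
```

```text
top knob 197 mid [0.6678 0.0056 0.1689] mean [0.6676 0.0054 0.1696] span [0.033  0.0356 0.0101]
plate [ 0.6238 -0.0118] -0.040157672919249876 [218.0404 144.6949] 0.01201973421891075
arm 136 0.5920817087067504 [0.6153 0.0079 0.0828] [0.0479 0.0154 0.0095]
scene knob 17 mid [ 0.674  -0.0066  0.1663] mean [ 0.676  -0.0074  0.167 ] span [0.0273 0.014  0.0075]
plate [ 0.6309 -0.0011] -0.14249363254717995 [214.2712 129.3653] 0.011764813670040682
arm 161 0.5914272967377457 [0.6165 0.0053 0.0825] [0.0483 0.0173 0.0099]
```

```bash
cat >> h.py <<'E'
YG=-.042; UG=np.array([np.cos(YG),np.sin(YG)]); KNOB=np.array([.669,.0048]); BED=KNOB-.1*UG
OFF=.025; Z=.27
BOX={"carton":(np.array([.606,-.287]),.058),"bluebin":(np.array([.438,-.298]),-.057)}
def ori(yaw): return (R.from_euler('z',yaw)*R.from_quat([1,0,0,0])).as_quat()
def u(yaw): return np.array([np.cos(yaw),np.sin(yaw)])
def to(xy,z,yaw): env.reach([*xy,z],ori(yaw))
def line(xy,z,v=.12,f=None): return env.servo_line([*xy,z],max_speed=v,f_stop=f)
def st(msg=""):
    s=telemetry.state(); print(msg,"t %.1f"%s["clock"],"p",s["ee_pos"],"F",s["wrist_force"],"w %.4f g %.1f"%(s["width"],s["grasp_force"])); return s
def find(name):
    o=[b for b in bar(name) if abs(b[2][0]-90)<8 and abs(b[2][1]-44)<8]
    return np.mean([b[0] for b in o],0), np.mean([b[1] for b in o]), np.mean([b[3] for b in o])
def pick(xy,yaw,floor,h,opening=.062):
    g=xy-OFF*u(yaw); tip=floor+(.014 if h>.03 else .005)
    effector.grip(opening); to(g,Z,yaw); line(g,tip+.05,.2)
    if line(g,tip,.08,f=8): st("TOUCH")
    effector.grip(.03,30); s=st("grip"); return g,tip
def load(h):
    """from a held bar to a bar let go on the bed"""
    g=BED-OFF*UG; out=g-.045*UG; tip=.012+(.014 if h>.03 else .005)
    to(out,Z,YG); line(out,tip+.004,.15); st("at bed"); line(g,tip+.004,.05)
    print("down stop",line(g,tip+.0005,.03,f=4)); effector.grip(.062); st("let go")
    line(out,tip+.002,.1); line(out,Z,.25)
def press():
    effector.grip(.0,10); to(KNOB,.23,YG); line(KNOB,.185,.1); print("stop",line(KNOB,.122,.025,f=6)); env.dwell(.3)
    s=st("pressed"); print("reading %.4f"%(.054-(.170-s["ee_pos"][2]))); env.dwell(.5); st("held")
    line(KNOB,.23,.1)
def unload(h,xy=None,yaw=YG):
    xy=BED if xy is None else xy; g=xy-OFF*u(yaw); out=g-.045*UG; tip=.012+(.014 if h>.03 else .005)
    effector.grip(.062); to(out,Z,yaw); line(out,tip,.2); line(g,tip,.1)
    effector.grip(.03,30); st("grip"); line(g,tip+.005,.05); line(out,tip+.005,.08); line(out,Z,.2); st("lifted")
def pack(box,y,h):
    c,a=BOX[box]; xy=c+y*np.array([-np.sin(a),np.cos(a)])-OFF*u(a); tip=.006+(.014 if h>.03 else .005)
    to(xy,Z,a); line(xy,tip+.03,.2); st("over"); print("down stop",line(xy,tip,.06,f=4)); effector.grip(.056); st("let go"); line(xy,Z,.25)
E
python3 - <<'E'
from h import *
xy,yaw,zt=find("cream_a"); g,tip=pick(xy,yaw,.005,.036)
line(g,Z,.2); s=st("lifted")
if s["width"]>.04:
    load(.036)
    p,d=cams.camera("scene"); cv2.imwrite("pics/s1.png",p[:,:,::-1])
E
```

```text
cream_a top c [0.5411 0.3629] yaw 0.074 size [89.3232 44.2135] top 0.0427 score 0.91
cream_a scene c [0.5434 0.3618] yaw 0.104 size [90.3237 48.3778] top 0.0418 score 0.82
grip t 8.0 p [0.5174 0.3601 0.019 ] F [ 0.2031  1.129  -0.0006] w 0.0301 g 0.0
lifted t 9.4 p [0.5171 0.36   0.269 ] F [-0.6668  0.2362  0.3541] w 0.0302 g 0.0
```

Run:
```python
from h import *
find("cream_a")
a=cams.camera("scene")[0]; cv2.imwrite("pics/s1.png",cv2.resize(a[100:280,240:440,::-1],(800,720))[:600])
```

```text
cream_a top c [0.5386 0.3623] yaw 0.086 size [93.0503 43.3651] top 0.0425 score 0.67
cream_a scene c [0.5431 0.361 ] yaw 0.067 size [90.6703 48.4639] top 0.0420 score 0.64
```

View pics/s1.png

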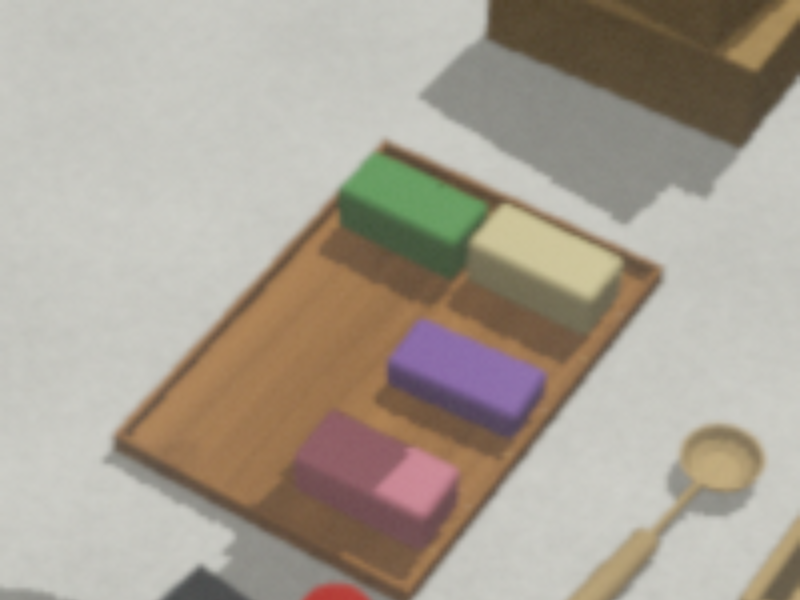

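The grip closed on nothing although the cream bar is unmoved (crop: cream top at about (545,250)). I'll go down open and look.

Run:
```python
from h import *
effector.grip(.062); st()
xy=np.array([.5421,.362]); yaw=.08; g=xy-OFF*u(yaw)
to(g,.1,yaw); line(g,.024,.08); s=st("down"); print(R.from_quat(s["tcp_rot"]).as_matrix())
a=cams.camera("scene")[0]; b=cams.camera("top")[0]
A=cv2.resize(a[80:280,260:460],(400,400)); B=cv2.resize(b[200:400,100:300],(400,400))
cv2.imwrite("pics/s2.png",np.hstack([A,B])[:,:,::-1])
```

```text
t 10.2 p [0.5174 0.3601 0.27  ] F [-0.4292 -0.1269 -0.1331] w 0.0619 g 0.0
down t 12.1 p [0.5175 0.3601 0.0246] F [ 0.777  -0.2996 -0.459 ] w 0.0619 g 0.0
[[ 0.9968  0.0799  0.001 ]
 [ 0.0799 -0.9968  0.0004]
 [ 0.001  -0.0004 -1.    ]]
```

View pics/s2.png

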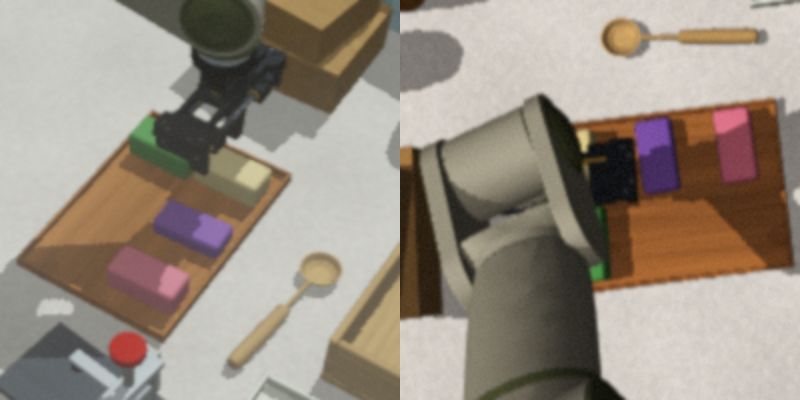

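Run:
```python
from h import *
for c in("top","scene"):
    p,d=cams.camera(c); P=cloud(c,d); dark=p.astype(int).sum(-1)<110
    w=dark&(abs(P[...,0]-.52)<.12)&(abs(P[...,1]-.36)<.13)
    for lo in np.arange(.01,.13,.012):
        q=P[w&(P[...,2]>lo)&(P[...,2]<lo+.012)]
        if len(q)>3: print(c,"z %.3f"%lo,len(q),"x",np.percentile(q[:,0],[3,50,97]),"y",np.percentile(q[:,1],[3,50,97]))
```

```text
top z 0.010 19 x [0.4204 0.4491 0.4835] y [0.3237 0.3264 0.3295]
top z 0.022 36 x [0.4108 0.4606 0.489 ] y [0.323  0.3268 0.3296]
top z 0.034 10 x [0.4311 0.4756 0.4935] y [0.325  0.3284 0.3344]
top z 0.118 7 x [0.4894 0.4897 0.4916] y [0.2723 0.2967 0.3015]
```

Run:
```python
from h import *
for c in("top","scene"):
    p,d=cams.camera(c); P=cloud(c,d)
    w=(abs(P[...,0]-.52)<.14)&(abs(P[...,1]-.36)<.14)
    for lo in np.arange(.046,.16,.01):
        q=P[w&(P[...,2]>lo)&(P[...,2]<lo+.01)]
        if len(q)>3: print(c,"z %.3f"%lo,len(q),"x",np.percentile(q[:,0],[2,50,98]),"y",np.percentile(q[:,1],[2,50,98]))
p,d=cams.camera("scene"); cv2.imwrite("pics/s3.png",cv2.resize(p[80:200,310:430,::-1],(600,600),interpolation=cv2.INTER_CUBIC))
```

```text
top z 0.116 5 x [0.4896 0.4898 0.4917] y [0.2739 0.2951 0.3002]
top z 0.126 40 x [0.4808 0.5057 0.556 ] y [0.2748 0.3078 0.4056]
top z 0.136 200 x [0.4823 0.5196 0.5539] y [0.2948 0.3099 0.4071]
top z 0.146 171 x [0.4922 0.5289 0.5593] y [0.2636 0.281  0.3216]
top z 0.156 371 x [0.493  0.5261 0.5566] y [0.2647 0.2826 0.3168]
scene z 0.046 18 x [0.4529 0.5224 0.5362] y [0.3143 0.3885 0.399 ]
scene z 0.056 48 x [0.5123 0.524  0.5325] y [0.3123 0.3859 0.4015]
scene z 0.066 23 x [0.5104 0.5228 0.5291] y [0.3116 0.3916 0.4016]
scene z 0.076 19 x [0.5074 0.5235 0.5269] y [0.3891 0.3931 0.4049]
scene z 0.086 17 x [0.513  0.5222 0.5261] y [0.3863 0.3955 0.4077]
scene z 0.096 4 x [0.5148 0.5185 0.5195] y [0.3861 0.3964 0.3991]
scene z 0.106 17 x [0.4959 0.5249 0.5562] y [0.2726 0.3936 0.4447]
scene z 0.116 140 x [0.4958 0.5412 0.559 ] y [0.2693 0.2759 0.4407]
scene z 0.126 240 x [0.4956 0.5416 0.5588] y [0.2694 0.3451 0.4398]
scene z 0.136 204 x [0.4941 0.5413 0.5602] y [0.2635 0.3138 0.4417]
scene z 0.146 330 x [0.4939 0.5355 0.5585] y [0.263  0.3206 0.4497]
scene z 0.156 514 x [0.4962 0.5295 0.5556] y [0.2637 0.3019 0.4476]
```

View pics/s3.png

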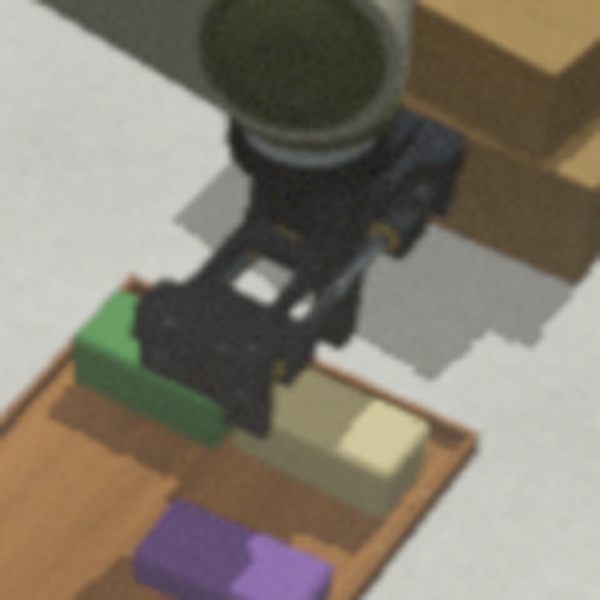

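Run:
```python
from h import *
o,d=ray("scene",(363,167)); t=(.312-o[1])/d[1]; print("on y=.312:",o+t*d)
p,dd=cams.camera("scene"); P=cloud("scene",dd)
w=(abs(P[...,0]-.517)<.02)&(P[...,1]>.295)&(P[...,1]<.333)&(P[...,2]>.012)&(P[...,2]<.12)
for v,c in zip(*np.nonzero(w)): print((c,v),P[v,c],p[v,c]) if (v+c)%3==0 else None
```

```text
on y=.312: [0.537  0.312  0.0614]
(np.int64(355), np.int64(161)) [0.5127 0.3118 0.0662] [59 57 51]
(np.int64(357), np.int64(162)) [0.5169 0.3146 0.0632] [61 59 56]
(np.int64(356), np.int64(163)) [0.5171 0.3103 0.0634] [54 50 48]
(np.int64(359), np.int64(163)) [0.5252 0.3112 0.0681] [58 56 52]
(np.int64(358), np.int64(164)) [0.5202 0.3144 0.0586] [56 55 48]
(np.int64(361), np.int64(164)) [0.5287 0.3148 0.0639] [55 53 51]
(np.int64(364), np.int64(164)) [0.5301 0.3256 0.0559] [109 103  81]
(np.int64(360), np.int64(165)) [0.5275 0.3126 0.0615] [55 52 49]
(np.int64(363), np.int64(165)) [0.5321 0.3185 0.0596] [67 65 55]
(np.int64(362), np.int64(166)) [0.5323 0.3144 0.0597] [61 57 52]
```

The fingertips show at z≈0.055, although the telemetry says 0.025. I'll check by touching the bare tray floor gently.

Run:
```python
from h import *
line([.5175,.3601],.15,.2); effector.grip(.044)
g=np.array([.46,.22]); to(g,.08,.06)
try: print(line(g,-.04,.03,f=5))
except env.Unreachable as e: print("unreach",e); print(line(g,-.005,.03,f=5))
s=st("floor"); print(s["q"], ik(s["ee_pos"],s["tcp_rot"]))
line(g,.08,.1)
```

```text
True
floor t 17.3 p [ 0.46   0.22  -0.021] F [-0.8325 -1.3877  5.8175] w 0.0442 g 3.1
[ 0.2136  0.6128  1.7054 -0.      0.8236  1.7244] [ 0.2136  0.6128  1.7054 -0.      0.8236  1.7244]
```

Run:
```python
from h import *
for g,yaw in((np.array([.535,.0105]),YG),(np.array([.52,-.125]),0)):
    to(g,.12,yaw); line(g,.06,.15); print(line(g,-.05,.03,f=5)); st(); line(g,.12,.15)
to([.535,.01],.2,YG); to(KNOB,.24,YG); print(line(KNOB,.13,.02,f=1.6)); st("knob"); line(KNOB,.24,.1)
```

```text
True
 t 22.2 p [ 0.5349  0.0105 -0.014 ] F [-1.8836  1.6558  8.5082] w 0.0443 g 3.6
True
 t 26.2 p [ 0.5198 -0.1242  0.0116] F [1.6928 3.0939 0.2024] w 0.0441 g 1.5
False
knob t 34.0 p [0.669  0.0048 0.13  ] F [-0.5098 -1.3809 -0.4233] w 0.0439 g 0.0
```

```bash
sed -i 's/env.reach(\[\*xy,z\]/env.reach([*xy,z-DZ]/; s/env.servo_line(\[\*xy,z\]/env.servo_line([*xy,z-DZ]/; s/(.170-s\["ee_pos"\]\[2\])/(.170-DZ-s["ee_pos"][2])/; s/^OFF=.025;/DZ=.026; OFF=.025;/' h.py
python3 - <<'E'
from h import *
P=look()
for n in("carton","bluebin"):
    for cam in P:
        p,s=seg(n,P,cam,1)
        if p is not None: print(n,cam,"%.2f"%s,*rect(p[abs(p[:,2]-.045)<.008]))
xy,yaw,zt=find("cream_a"); g,tip=pick(xy,yaw,.005,.036)
line(g,Z,.2); s=st("lifted")
if s["width"]>.04:
    load(.036); find("cream_a")
    p,d=cams.camera("scene"); cv2.imwrite("pics/s4.png",p[:,:,::-1])
E
```

```text
carton top 0.87 [ 0.6046 -0.2859] 0.06040691839912693 [137.9759 259.625 ]
carton scene 0.97 [ 0.6071 -0.2888] 0.05847263953226722 [139.8703 257.6075]
bluebin top 0.81 [ 0.4363 -0.2978] -0.05546485707475313 [137.5622 260.5294]
bluebin scene 0.93 [ 0.4384 -0.2989] -0.060816612443321816 [142.5229 257.2044]
cream_a top c [0.5392 0.3619] yaw 0.069 size [93.8578 44.2806] top 0.0425 score 0.97
cream_a scene c [0.5434 0.3615] yaw 0.069 size [89.9972 47.6213] top 0.0422 score 0.79
grip t 40.0 p [ 0.5166  0.3603 -0.0065] F [-0.7199  0.4529  3.2531] w 0.0436 g 29.7
lifted t 41.4 p [0.516  0.3598 0.2428] F [-0.2851  0.3025 -1.961 ] w 0.0442 g 29.7
at bed t 44.5 p [0.4995 0.0119 0.0045] F [-0.0245  0.3633 -1.7133] w 0.0436 g 29.7
down stop True
let go t 46.2 p [0.5439 0.0102 0.0003] F [ 0.0536  0.107  -1.0248] w 0.0620 g 0.0
cream_a top c [0.6686 0.0056] yaw -0.030 size [35.6669 35.5143] top 0.1682 score 0.38
cream_a scene c [0.5722 0.0046] yaw -0.095 size [91.5953 43.6343] top 0.0495 score 0.96
```

View pics/s4.png

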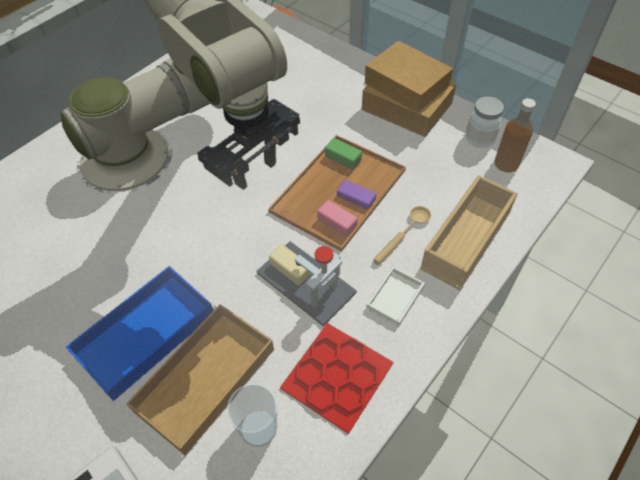

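The cream bar lies on the gauge plate at (288,262), with its front end under the foot. Now I'll press the knob.

Run:
```python
from h import *
press()
```

```text
stop True
pressed t 52.2 p [0.6692 0.0048 0.1261] F [ 0.1451 -0.3421  5.3025] w 0.0007 g 2.5
reading 0.0361
held t 52.7 p [0.6692 0.0048 0.126 ] F [-0.7442 -0.1054  4.1267] w 0.0006 g 2.5
```

Run:
```python
from h import *
unload(.036); pack("bluebin",-.077,.036)
to([.5,.0],Z,0); find("cream_a")
xy,yaw,zt=find("green_a")
g,tip=pick(xy,yaw,.005,.036); line(g,Z,.2); s=st("lifted")
if s["width"]>.04:
    load(.036); find("green_a")
```

```text
grip t 57.7 p [0.5437 0.0101 0.0001] F [-1.8383 -0.3791  1.3967] w 0.0435 g 30.0
lifted t 60.0 p [0.4987 0.012  0.2431] F [ 0.6254 -0.4729 -1.5668] w 0.0437 g 30.0
over t 62.7 p [ 0.4091 -0.3738  0.0249] F [ 0.1604 -1.2742 -0.8684] w 0.0436 g 30.0
down stop True
let go t 63.6 p [ 0.4079 -0.3725 -0.0073] F [-0.4961  0.1263  0.1327] w 0.0563 g 0.0
cream_a top c [ 0.4349 -0.3747] yaw -0.067 size [89.135  44.5967] top 0.0436 score 0.69
cream_a scene c [ 0.4373 -0.377 ] yaw -0.039 size [89.6444 42.7224] top 0.0428 score 0.90
green_a top c [0.449  0.3479] yaw 0.075 size [88.7851 44.7249] top 0.0426 score 0.57
green_a scene c [0.4508 0.3469] yaw 0.094 size [90.9307 47.1157] top 0.0418 score 0.94
grip t 70.6 p [ 0.4252  0.3455 -0.0066] F [-0.5086  1.1814  4.3825] w 0.0441 g 29.9
lifted t 72.0 p [0.4246 0.345  0.243 ] F [ 0.6591  0.0945 -1.4801] w 0.0436 g 29.9
at bed t 75.0 p [0.4995 0.0119 0.0046] F [ 0.6148 -0.5229 -0.8244] w 0.0437 g 29.9
down stop True
let go t 76.8 p [ 0.5437  0.0101 -0.0002] F [0.3145 0.5087 0.6708] w 0.0620 g 0.0
green_a top c [ 0.4354 -0.3749] yaw -0.043 size [89.0809 43.9193] top 0.0434 score 0.40
green_a scene c [0.5689 0.0064] yaw -0.020 size [90.9824 45.5627] top 0.0493 score 0.91
```

Run:
```python
from h import *
press()
unload(.036); pack("bluebin",0,.036)
to([.5,.0],Z,0); find("cream_a"); find("green_a")
xy,yaw,zt=find("violet")
g,tip=pick(xy,yaw,.005,.024); line(g,Z,.2); s=st("lifted")
if s["width"]>.04:
    load(.024); find("violet")
```

```text
stop True
pressed t 82.7 p [0.6692 0.0048 0.126 ] F [-1.6602  0.1073  4.9024] w 0.0001 g 2.5
reading 0.0360
held t 83.2 p [0.6692 0.0048 0.126 ] F [-0.4864 -0.4635  5.5848] w 0.0008 g 2.5
grip t 88.2 p [0.5437 0.0101 0.0001] F [-1.4578 -0.3652  2.3641] w 0.0439 g 29.9
lifted t 90.5 p [0.4988 0.012  0.2431] F [ 0.0167  0.4883 -1.4788] w 0.0438 g 29.9
over t 93.0 p [ 0.4135 -0.2968  0.0248] F [-0.7214 -1.0601 -1.8177] w 0.0436 g 29.9
down stop True
let go t 93.9 p [ 0.4123 -0.2958 -0.0073] F [-1.2184  0.2132  0.4629] w 0.0560 g 0.0
cream_a top c [ 0.4345 -0.3745] yaw -0.042 size [87.1864 44.3947] top 0.0431 score 0.81
cream_a scene c [ 0.4444 -0.377 ] yaw -0.058 size [108.3632  43.5394] top 0.0427 score 0.97
green_a top c [ 0.4377 -0.2979] yaw -0.029 size [89.1631 43.9177] top 0.0430 score 0.58
green_a scene c [ 0.4479 -0.2998] yaw -0.043 size [107.8376  43.8217] top 0.0427 score 0.98
violet top c [0.5536 0.2656] yaw 0.147 size [86.4343 44.3919] top 0.0311 score 0.96
violet scene c [0.5558 0.2638] yaw 0.142 size [89.1669 45.1849] top 0.0304 score 0.74
grip t 100.6 p [ 0.5302  0.2613 -0.0155] F [-0.256   0.4609  3.7434] w 0.0440 g 29.8
lifted t 102.0 p [0.5296 0.261  0.2429] F [ 0.3271  0.5607 -1.1355] w 0.0437 g 29.8
at bed t 104.8 p [ 0.4995  0.0119 -0.0045] F [-0.657   0.1638 -1.4332] w 0.0438 g 29.8
down stop True
let go t 106.5 p [ 0.5438  0.0101 -0.0091] F [-0.2038  1.1163  0.7225] w 0.0622 g 0.0
violet scene c [0.5719 0.0059] yaw -0.023 size [91.2819 44.8779] top 0.0377 score 0.76
```

Run:
```python
from h import *
press()
unload(.024); pack("carton",0,.024)
to([.5,.0],Z,0); find("violet")
xy,yaw,zt=find("pink")
g,tip=pick(xy,yaw,.005,.036); line(g,Z,.2); s=st("lifted")
if s["width"]>.04:
    load(.036); find("pink")
```

```text
stop True
pressed t 112.8 p [0.6692 0.0048 0.1141] F [-1.0264  0.6517  5.0332] w 0.0006 g 2.6
reading 0.0241
held t 113.2 p [0.6692 0.0048 0.114 ] F [-0.6531 -0.1615  4.6802] w 0.0005 g 2.6
grip t 118.5 p [ 0.5437  0.0101 -0.0089] F [-1.7084 -0.6372  2.4594] w 0.0439 g 29.8
lifted t 120.8 p [0.4988 0.012  0.2431] F [-0.2579  0.8052 -1.3316] w 0.0440 g 29.8
over t 123.3 p [ 0.5816 -0.2887  0.0162] F [ 0.4191 -0.1295 -0.5442] w 0.0441 g 29.8
down stop True
let go t 124.2 p [ 0.58   -0.2877 -0.0164] F [-1.1651  0.1408  0.742 ] w 0.0561 g 0.0
violet top c [ 0.6065 -0.2864] yaw 0.064 size [88.3269 44.2306] top 0.0315 score 0.73
violet scene c [ 0.6073 -0.2889] yaw 0.110 size [89.9752 43.287 ] top 0.0309 score 0.66
pink top c [0.5668 0.1764] yaw 0.006 size [88.5531 43.648 ] top 0.0428 score 0.60
pink scene c [0.5678 0.1747] yaw 0.017 size [90.1535 46.2632] top 0.0421 score 0.63
grip t 130.3 p [ 0.5425  0.1754 -0.0065] F [-1.7774  1.3615  4.2784] w 0.0439 g 29.9
lifted t 131.7 p [0.5419 0.1752 0.2429] F [ 0.2665  0.0865 -0.8166] w 0.0439 g 29.9
at bed t 134.2 p [0.4995 0.0119 0.0045] F [ 0.6251  0.7685 -1.5595] w 0.0438 g 29.9
down stop True
let go t 135.9 p [ 0.5437  0.0101 -0.0002] F [-0.048  -0.5768  0.3422] w 0.0618 g 0.0
pink scene c [0.6705 0.0036] yaw -0.084 size [23.8787 89.9993] top 0.1038 score 0.60
  return _methods._mean(a, axis=axis, dtype=dtype,
  ret = ret.dtype.type(ret / rcount)
```

Run:
```python
from h import *
a=cams.camera("scene")[0]; cv2.imwrite("pics/s5.png",cv2.resize(a[200:350,220:420,::-1],(800,600)))
```

```text
(no output)
```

View pics/s5.png

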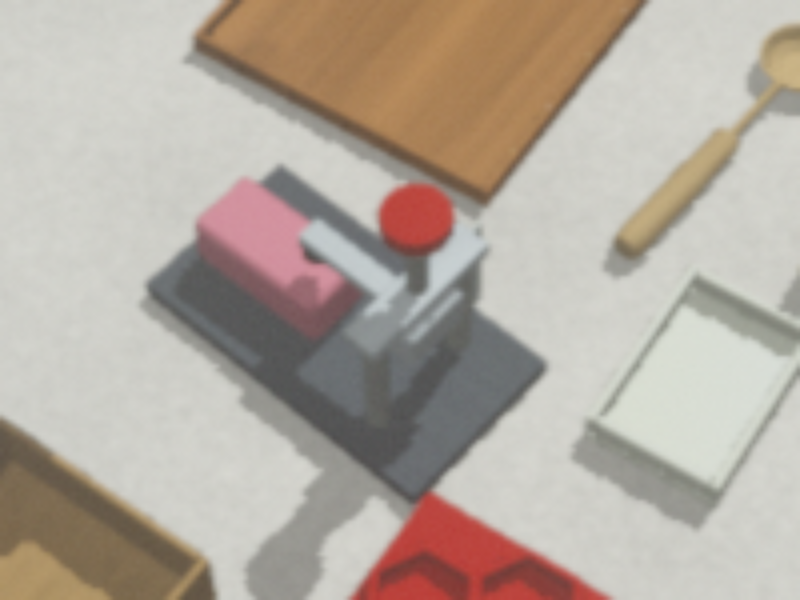

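The pink bar lies flat on the gauge, at about (275,255) in the crop, with its front end under the foot. So the odd detection was false. I'll press and pack it.

Run:
```python
from h import *
press()
unload(.036); pack("bluebin",.077,.036)
effector.grip(.06); to([.3,.2],.3,0); st("end")
for n in("cream_a","green_a","violet","pink"): bar(n)
a=cams.camera("scene")[0]; cv2.imwrite("pics/s6.png",a[:,:,::-1])
```

```text
stop True
pressed t 141.9 p [0.6692 0.0048 0.126 ] F [0.8077 0.2657 4.7185] w 0.0004 g 2.5
reading 0.0360
held t 142.4 p [0.6692 0.0048 0.126 ] F [-0.1587  0.0136  5.5198] w 0.0006 g 2.5
grip t 147.4 p [0.5437 0.0101 0.0001] F [-1.5716 -0.7088  1.7142] w 0.0438 g 29.9
lifted t 149.7 p [0.4987 0.012  0.2431] F [ 0.0959  0.0774 -1.4206] w 0.0440 g 29.9
over t 152.0 p [ 0.4179 -0.2198  0.0247] F [-0.3425 -0.4037 -1.2381] w 0.0439 g 29.9
down stop True
let go t 152.9 p [ 0.4166 -0.219  -0.0073] F [ 0.4856 -0.0875 -0.4514] w 0.0561 g 0.0
end t 155.9 p [0.3005 0.1996 0.2739] F [ 0.0588 -0.2204  0.088 ] w 0.0599 g 0.0
cream_a top c [ 0.4352 -0.3749] yaw -0.053 size [89.1342 43.6679] top 0.0435 score 0.83
cream_a scene c [ 0.4352 -0.3765] yaw -0.051 size [92.6322 43.862 ] top 0.0425 score 0.78
green_a top c [ 0.4377 -0.298 ] yaw -0.037 size [89.0649 43.6544] top 0.0432 score 0.73
green_a scene c [ 0.4486 -0.2999] yaw -0.041 size [111.1863  43.793 ] top 0.0428 score 0.96
violet top c [ 0.6068 -0.2865] yaw 0.074 size [89.9186 43.1818] top 0.0315 score 0.82
violet scene c [ 0.6075 -0.2884] yaw 0.084 size [90.2848 43.7815] top 0.0309 score 0.72
pink top c [ 0.443  -0.2216] yaw -0.036 size [87.2777 43.559 ] top 0.0432 score 0.75
pink scene c [ 0.4517 -0.2236] yaw -0.048 size [109.0647  43.5491] top 0.0427 score 0.58
```

View pics/s6.png

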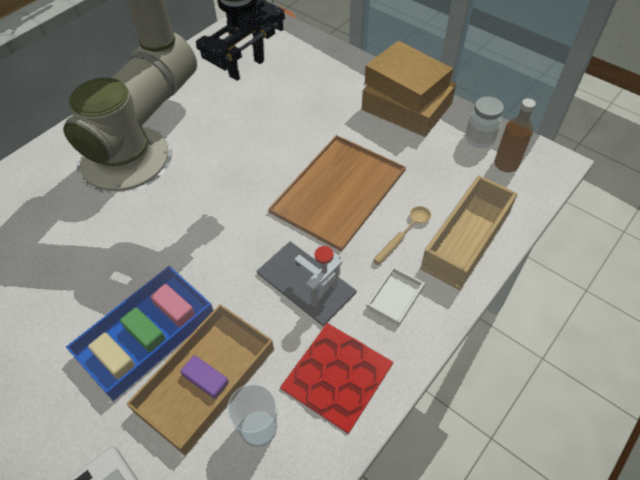

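The cream (110,355), green (142,328) and pink (172,303) bars are flat in the blue bin, and violet (205,376) is flat in the carton. The gauge is empty with its knob up, and the beaker, dish, mold tray and spoon look unmoved.

```bash
python3 -c "
from cell import workorder; print(workorder.job_done())"
```

```text
the job is handed in; nothing more can be done
None
```

I gauged all four bars in order and handed the job in: cream, green and pink (36 mm) are in the blue bin and violet (24 mm) is in the carton, but the hand-in call returned no verdict.

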